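# Pack the two-layer glucose kit box

## Task

Pack the blue kit box in two layers. Take the dark meter and the white marker that lie between the box and the sloping stand and lay them lengthwise, the meter face up, in their fitted places on the box floor, fetch the white divider from the stand and press it down level into the box until both orange spring catches have snapped over it, then lay the blue lancing pen in either trough of the divider. Leave everything released, and do not disturb the jar, the vial and the eraser standing nearby.

Things in the scene. Friction and masses are not known exactly. Their poses are not given: they have to be found in the camera images.
- kit_box: open blue kit box, fixed to the table, outside 170 (its x) x 180 (its y) x 50 mm high, walls 5 mm, inside 160 x 170 mm, floor top 5 mm above its origin; origin at the centre of its underside, z up. Four black corner posts, 12 mm square, carry the divider: post tops at z = 30 mm. An orange spring catch stands at the middle of each x-end wall
- meter_cavity (a point): on the box floor (5 mm above the box's underside), centre of the cavity for the meter: 100 mm along the box's x, 60 mm along y, black locating walls 10 mm high and 3 mm thick, open over the middle 64 mm of the long sides for the fingers; axes as the box
- marker_cavity (a point): on the box floor, centre of the cavity for the marker: 144 mm along the box's x, 26 mm along y, black locating walls 10 mm high, open over the middle 108 mm of the long sides; axes as the box
- catch_far (a joint): outward travel (m) of the orange catch at the box's +x end: 0 at rest, 0.008 at most. 24 mm wide, it leans into the box: flush with the wall at z = 49 mm, 5 mm inside it at z = 36.5 mm. The divider rests on both catches at first and drives them outward as it is pressed (some 8 to 15 N in all); then it drops onto the posts and they spring back over it
- catch_near (a joint): outward travel (m) of the equal catch at the box's -x end
- stand: grey stand fixed to the table, 170 (its x) x 180 (y) mm, about 115 mm high; its top is a plate that slopes 35 degrees, rising along its +x, with a 6 mm thick, 11 mm high lip along the lower edge; the divider lies flat on it. Origin at the centre of its underside, z up
- divider: white plate, 156 (x) x 166 (y) x 5 mm, 0.16 kg, origin at the centre of its underside, z out of its upper face. It starts on the stand, z leaning 35 degrees. It fits the box with 2 mm to spare each side, x along the box's x, either way round. Red grip rib at its middle: 64 mm along x, 12 mm thick along y, top 33 mm above the origin. Two equal grey-walled pen troughs at y = +46 and -46 mm
- divider_grip (a point): on the red grip rib, at its middle, 28 mm above the divider's underside; axes as the divider
- trough_a (a point): floor of the trough at y = +46 mm of the divider (5 mm above its underside): 106 mm along the divider's x, 24 mm along y, walls 8 mm high, open over the middle 70 mm of the long sides; axes as the divider
- trough_b (a point): floor of the trough at y = -46 mm of the divider, same size and axes
- meter: dark blue glucose meter lying face up, 92 mm along its x, 52 mm along y, 18 mm high; origin at the centre of its underside
- marker: white marker with black cap, lying, 17 mm thick, 135 mm along its y; origin at the middle of the underside as it starts (turns with it if it rolls)
- marker_mid (a point): centre of the marker, on its long axis, 8 mm above the origin; axes as the marker
- lancet_pen: blue lancing pen, lying, 97 mm along its y, 16 x 16 mm; origin at the centre of its underside
- pen_mid (a point): centre of the lancing pen, on its long axis, 8 mm above the origin; axes as the pen
- gold_jar: brown jar with cream lid, 56 mm wide, 54 mm high, bystander beyond the parts; origin under its centre
- strip_vial: white vial with blue lid, 31 x 29 x 48 mm, bystander beyond the parts; origin under its centre
- eraser: blue and white eraser, 21 x 48 x 13 mm, bystander beyond the parts; origin under its centre
There are look-alikes about, which are no part of the job. There is more than one size of the divider; the job needs the smaller. Leave any yellow look-alike of the meter alone.

How it is judged:
On the way, in this order (a step that is already met when the one before it is completed fails the run):
1. the meter and the marker lie in their cavities on the box floor (x of meter in the frame of meter_cavity between -0.012 and 0.012 m and y of meter in the frame of meter_cavity between -0.012 and 0.012 m and z of meter in the frame of kit_box below 0.01 m and angle between the x axis of meter and the x axis of kit_box, either way round below 0.12 rad and angle between meter's own z axis and vertical below 0.12 rad and x of marker_mid in the frame of marker_cavity between -0.012 and 0.012 m and y of marker_mid in the frame of marker_cavity between -0.012 and 0.012 m and z of marker_mid in the frame of kit_box below 0.018 m and angle between the y axis of marker and the x axis of kit_box, either way round below 0.12 rad and contact force between the fingers and meter below 0.1 N and contact force between the fingers and marker below 0.1 N), for 0.2 s.
2. the divider is level and fully down on the posts, under both catches, over the bottom layer (x of meter in the frame of meter_cavity between -0.012 and 0.012 m and y of meter in the frame of meter_cavity between -0.012 and 0.012 m and z of meter in the frame of kit_box below 0.01 m and angle between the x axis of meter and the x axis of kit_box, either way round below 0.12 rad and angle between meter's own z axis and vertical below 0.12 rad and x of marker_mid in the frame of marker_cavity between -0.012 and 0.012 m and y of marker_mid in the frame of marker_cavity between -0.012 and 0.012 m and z of marker_mid in the frame of kit_box below 0.018 m and angle between the y axis of marker and the x axis of kit_box, either way round below 0.12 rad and x of divider in the frame of kit_box between -0.005 and 0.005 m and y of divider in the frame of kit_box between -0.005 and 0.005 m and z of divider in the frame of kit_box between 0.027 and 0.0325 m and angle between divider's own z axis and vertical below 0.05 rad and angle between the x axis of divider and the x axis of kit_box, either way round below 0.06 rad and value of joint each of catch_far, catch_near below 0.002 m), for 0.2 s.
3. the lancing pen lies in a trough of the divider (((x of pen_mid in the frame of trough_a between -0.01 and 0.01 m and y of pen_mid in the frame of trough_a between -0.01 and 0.01 m and z of pen_mid in the frame of trough_a between 0.004 and 0.0125 m) or (x of pen_mid in the frame of trough_b between -0.01 and 0.01 m and y of pen_mid in the frame of trough_b between -0.01 and 0.01 m and z of pen_mid in the frame of trough_b between 0.004 and 0.0125 m)) and angle between the y axis of lancet_pen and the x axis of divider, either way round below 0.12 rad), for 0.2 s.
At the end, for the whole second after the job is handed in: Meter and marker in their floor cavities (12 mm, 0.12 rad, flat, meter face up); divider level (0.05 rad), down on the posts (2.5 mm), centred (5 mm), both catches sprung back (2 mm); lancing pen flat in either trough (10 mm, 0.12 rad); all at rest (all of step 2 and all of step 3 and linear speed of each of meter, marker, divider, lancet_pen below 0.02 m/s); the robot touches nothing.
It fails at once if the gold jar is shifted by more than 30 mm (distance of gold_jar from where it was at the start of the episode above 0.03 m).
It fails at once if the strip vial is shifted by more than 30 mm (distance of strip_vial from where it was at the start of the episode above 0.03 m).
It fails at once if the eraser is shifted by more than 30 mm (distance of eraser from where it was at the start of the episode above 0.03 m).
It also fails if it takes over 72 s, if anything falls off the work surface, if the arm or the gripper's body presses on something with over 40 N, if the wrist force passes 120 N, or if a joint passes its speed limit or range.

## Robot

A 6-joint arm with a two-finger parallel gripper is mounted at the origin on a cart in front of the work surface, level with it; the furniture and walls round the work are solid. World frame = base frame: x ahead of the robot, y to its left, z up, the work surface at z = 0. Lengths are in m, angles in rad, forces in N, time in s.
With the tool pointing down it reaches from about 0.25 to 0.775 m from the base axis. Payload 4 kg.
Tool frame: the origin (TCP) lies between the finger pads; the fingertips stand 14 mm ahead of it and the grasp point (between the pads) lies 5 mm behind it (nose_length is the distance from the TCP to the fingertips, in m); z points along the fingers, y is the line along which they close (so a half turn about z gives the same grasp; the last joint's range is limited). The gripper opens to 94 mm and grips with 3 to 60 N. Pads are 16 mm wide; open, the fingers measure 119 mm over their backs; the gripper's body (75 mm by 177 mm) begins 78 mm behind the grasp point.
Start: joints at [-1.413, 0.087, 1.371, -0, 1.684, -0.103], TCP at [0.142, -0.531, 0.22] pointing down, gripper open.
Joint ranges: [-3.1, 3.1], [-0.76, 2.03], [0.27, 2.55], [-1.08, 4.22], [0.17, 2.65], [-2.57, 2.57]. Speed limits (rad/s): [2.79, 2.79, 3.14, 3.14, 3.14, 3.14].

## Interface

Orientations are given as [roll, pitch, yaw] about the fixed x, y, z axes, in that order (R = Rz(yaw) Ry(pitch) Rx(roll)).
In Python, from bench import * gives the robot as it stands.
- The arm moves only by the tool move_arm, never from a script. Its argument "steps" is one flat list of numbers, 7 for each row, row after row: the turn, a rotation vector about the world's x, y, z in rad, then the shift along the world's x, y, z in m, then the opening, from 0 (shut) to 1 (fully open). A call has 1 to 12 rows; each row is the pose to reach, as a shift and turn from the pose commanded when the call began; what a row does not reach only later rows make up. A row lasts 1/10 s, in which the tool goes at most 50 mm and 8.59 degrees, less where a joint would pass 70% of its speed; a pose out of reach is approached as far as the arm can. A call with a gripper value outside its range is refused whole. The fingers move at their own pace and stop on an object; the grip force is fixed at half the most. Time passes only in rows, so rows that repeat a pose let the fingers close. It gives the time, the measured TCP pose, the force, the opening and the grip force at its end, in the units of the state.
- get_obs(): the state, without advancing time (a new reading comes with each control period).
- snapshot(name): name is "scene" or "top" or "wrist"; returns (picture, depth): 400x640x3 uint8, red, green, blue; 400x640 float32, m along the optical axis (not along the pixel's ray), 0 where there is no reading.
- camera_model(name): a dict with "fx", "fy", "cx", "cy" (pixels), "rvec" (rotation vector, rad) and "tvec" (3), from world to camera coordinates, as OpenCV has them. Camera axes: x right, y down, z forward; pixel columns grow to the right and rows downward; lengths in m; the calibration is good to about 2 mm. A picture is of the moment at which its call begins: read the wrist's pose just before it. camera_model takes no time and is no camera call; for the wrist camera it gives the pose at the moment of the call.
- close_job(): hands the job in; it is judged then, once.
Trained networks look in the newest picture that a camera, given by its name, has taken for a name from the list of things; names that differ only in an ending like _2 or _b are one class to them, and where a whole thing is asked for, a point or a joint stands for the part that bears it (a point fixed in the world has none). Each returns a list of dicts, best first, with "score" (0 to 1); they miss things now and then, are a little off and sometimes report something else, mostly with a low value. They report only what shows in the picture. A call takes as long as a camera call. They do not tell look-alikes from the thing itself.
- silhouettes(camera, target): "pixels" (400x640 bool, what is visible of it) and "uv" ([column, row] in pixels, amid what is visible of it).
- spot_point(camera, target): "uv" ([column, row] in pixels: a listed point, or the origin of a listed thing).
The state is a dict: "time": time; "joint_positions": joint angles; "qvel": joint speeds; "joint_torque": joint torques, N m; "tool_pos": TCP position; "ee_rot": TCP orientation; "wrist_force": force on the tool from outside, world axes, zero at the start; "wrist_torque": the same for the moment, N m; "width": finger opening in m; "finger_force": force on a finger pad.
Only numpy, scipy, OpenCV 4.12 (cv2) and the standard library are available. Lean on these libraries where they do the work, as an engineer would, in place of code of your own. Each camera call takes 0.05 s, during which the arm holds its last target. There are 200 camera calls.

## Working session

There is one attempt and no reset: what is moved stays moved. The work goes in short steps, Python scripts to look and compute and a tool call to move; the robot and the scene stay as the last step left them, time stands still between calls to the robot, and variables do not carry over. Pictures are saved under pics/ and viewed, at most 10 in all, crops included, and the job is handed in when it is done.

Besides the shell and the picture viewer there is one more tool, called after "Request:" as a command line: name --argument value ..., lists and objects as JSON in quotes. move_arm: Moves the arm, as the interface text tells. Its arguments: {"type":"object","properties":{"steps":{"type":"array"}},"required":["steps"]}

```bash
mkdir -p pics
cat > h.py <<'E'
from bench import *
import numpy as np, cv2
from scipy.spatial.transform import Rotation as R
def cloud(cam):
    m=camera_model(cam); p,d=snapshot(cam)
    return p,d,back(m,d)
def back(m,d):
    v,u=np.mgrid[0:400,0:640]
    P=np.stack([(u-m['cx'])/m['fx']*d,(v-m['cy'])/m['fy']*d,d],-1)
    Rm=cv2.Rodrigues(np.array(m['rvec'],float))[0]
    W=(P-np.array(m['tvec']).ravel())@Rm
    W[d==0]=np.nan
    return W
def proj(m,pt):
    Rm=cv2.Rodrigues(np.array(m['rvec'],float))[0]
    c=Rm@np.array(pt)+np.array(m['tvec']).ravel()
    return [m['fx']*c[0]/c[2]+m['cx'],m['fy']*c[1]/c[2]+m['cy']]
def save(n,p,crop=None,s=1):
    if crop: a,b,c,d=crop; p=p[b:d,a:c]
    p=cv2.resize(p,None,fx=s,fy=s,interpolation=cv2.INTER_CUBIC) if s!=1 else p
    cv2.imwrite('pics/'+n+'.png',cv2.cvtColor(np.ascontiguousarray(p),cv2.COLOR_RGB2BGR))
E
python3 - <<'E'
from h import *
out=[]
for c in ['top','scene']:
    p,d,W=cloud(c); np.savez(c+'.npz',p=p,d=d,W=W); out.append(p)
    m=camera_model(c); print(c,m['fx'],-cv2.Rodrigues(np.array(m['rvec'],float))[0].T@np.array(m['tvec']).ravel())
    for t in ['kit_box','stand','divider','meter','marker','lancet_pen','gold_jar','strip_vial','eraser']:
        for s in silhouettes(c,t)[:4]:
            px=s['pixels']; w=np.nanmedian(W[px],axis=0)
            print(c,t,round(s['score'],2),np.round(s['uv']),px.sum(),np.round(w,3))
save('both',np.vstack(out),s=0.75) if 0 else save('top0',out[0],s=1.25); save('scene0',out[1],s=1.25)
print(get_obs())
E
```

```text
top 455.9948137856632 [0.43526102 0.15230944 1.72996153]
top kit_box 0.69 [426. 205.] 2461 [ 0.519 -0.248  0.006]
top kit_box 0.56 [338. 152.] 66 [0.721 0.09  0.045]
top stand 0.96 [290. 192.] 287 [0.568 0.274 0.013]
top divider 0.81 [288. 209.] 1644 [0.498 0.263 0.072]
top divider 0.59 [196. 215.] 3256 [0.481 0.606 0.043]
top meter 0.88 [342. 244.] 302 [0.375 0.064 0.015]
top meter 0.62 [358. 190.] 315 [0.583 0.005 0.015]
top meter 0.23 [427. 208.] 2478 [ 0.518 -0.246  0.006]
top marker 0.47 [358. 216.] 150 [0.486 0.015 0.013]
top lancet_pen 0.67 [360. 175.] 103 [0.656 0.013 0.011]
top gold_jar 0.57 [355. 144.] 206 [0.76  0.014 0.052]
top strip_vial 0.62 [336. 150.] 55 [0.721 0.09  0.046]
top strip_vial 0.39 [358. 219.] 124 [0.488 0.01  0.013]
top eraser 0.48 [378. 156.] 56 [ 0.716 -0.072  0.011]
top eraser 0.24 [360. 169.] 120 [0.656 0.005 0.01 ]
scene 483.3730328192395 [ 0.01459931 -0.59098343  1.16298973]
scene kit_box 0.91 [393. 315.] 5095 [ 0.52  -0.237  0.008]
scene stand 0.83 [294. 206.] 1162 [0.519 0.201 0.009]
scene divider 0.94 [225. 134.] 1653 [0.514 0.599 0.044]
scene di
[... 486 characters left out ...]
  0.012]
{'time': 1.0, 'joint_positions': array([-1.41311054e+00,  8.72082648e-02,  1.37066959e+00, -1.24791275e-05,
        1.68360384e+00, -1.03113816e-01]), 'qvel': array([ 0.00131751,  0.00013584, -0.00161988, -0.0012407 ,  0.00155005,
        0.00104177]), 'joint_torque': array([ 9.40118189e-04, -3.40050995e+01, -3.02604175e+01,  7.20236124e-02,
        2.35938508e-02,  6.04194966e-06]), 'tool_pos': array([ 0.14180774, -0.5314328 ,  0.2195168 ]), 'ee_rot': array([3.14148356e+00, 2.37546472e-05, 2.60798194e-01]), 'wrist_force': array([ 0.56198384,  0.56504443, -0.29203699]), 'wrist_torque': array([-0.03850944, -0.01888452,  0.01900839]), 'finger_force': 0.0, 'width': 0.09423093327895435}
```

View pics/top0.png

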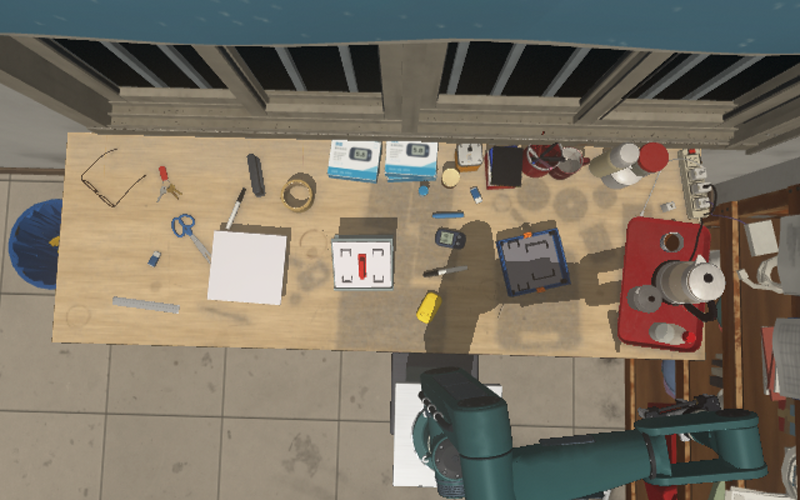

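View pics/scene0.png

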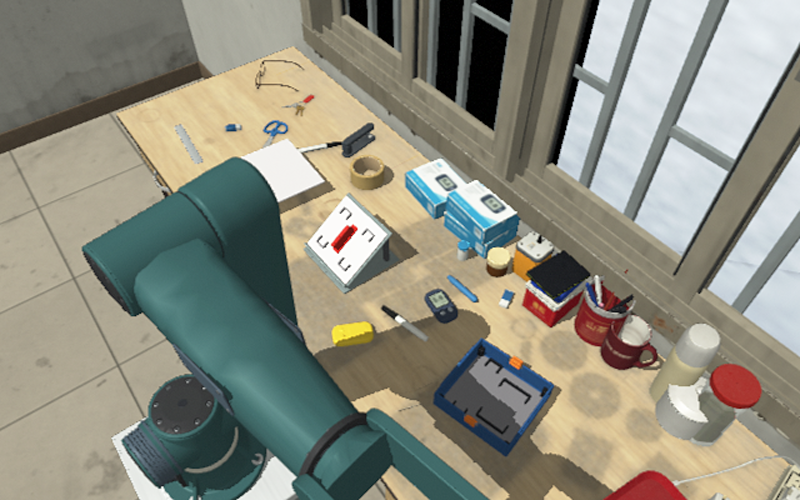

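What the pictures show (in the 640x400 top image):
- **Box:** at (426,205).
- **Meter candidates:** the dark one at (358,190) is mine. The yellow one at (342,244) is a look-alike.
- **Marker candidates:** (358,216), between the box and the stand, is mine. The pen at (188,166), by the paper, is not.
- **Divider candidates:** the one on the stand at (288,209) is mine. The large plate at (196,215) is the wrong size.
- **Lancing pen:** at (358,171).

Next I'll move the wrist camera over for a close look.

Request:
move_arm --steps '[0,0,0,0.3,0.5,0.14,1,0,0,0,0.3,0.5,0.14,1,0,0,0,0.3,0.5,0.14,1,0,0,0,0.3,0.5,0.14,1,0,0,0,0.3,0.5,0.14,1,0,0,0,0.3,0.5,0.14,1,0,0,0,0.3,0.5,0.14,1,0,0,0,0.3,0.5,0.14,1,0,0,0,0.3,0.5,0.14,1,0,0,0,0.3,0.5,0.14,1,0,0,0,0.3,0.5,0.14,1,0,0,0,0.3,0.5,0.14,1]'

```text
time: 2.2
tool_pos: [0.4424, -0.0294, 0.3604]
ee_rot: [3.141, -0.001, 0.261]
wrist_force: [0.7, -1.2, 1.2]
width: 0.094
finger_force: 0.0
```

Run:
```python
from h import *
o=get_obs(); print(o['tool_pos'],o['ee_rot'],o['joint_positions'])
m=camera_model('wrist'); Rm=cv2.Rodrigues(np.array(m['rvec'],float))[0]
print(m['fx'],'cam pos',-Rm.T@np.array(m['tvec']).ravel(),'axes',Rm.round(2))
p,d,W=cloud('wrist'); np.savez('w0.npz',p=p,d=d,W=W); save('w0',p,s=1.25)
for t in ['kit_box','divider','meter','marker','lancet_pen','gold_jar','strip_vial','eraser']:
    for s in silhouettes('wrist',t)[:3]:
        px=s['pixels']; w=np.nanmedian(W[px],axis=0)
        q=W[px]; q=q[np.isfinite(q[:,0])]; q=q[q[:,2]>0.006]; r=cv2.minAreaRect(q[:,:2].astype(np.float32))if len(q)>5 else None
        print(t,round(s['score'],2),np.round(s['uv']),px.sum(),np.round(w,3),np.round(np.hstack(r),3) if r else '')
```

```text
[ 0.44235161 -0.02938745  0.36037945] [ 3.14074778e+00 -1.03938809e-03  2.61056307e-01] [-1.94126463e-01 -1.35737059e-01  1.31120794e+00 -3.26965216e-04
  1.96481676e+00  1.11548828e+00]
275.35279290054405 cam pos [ 0.50662215 -0.01175711  0.52483162] axes [[ 0.26 -0.97  0.  ]
 [-0.94 -0.25  0.23]
 [-0.22 -0.06 -0.97]]
kit_box 0.65 [445. 156.] 11121 [ 0.525 -0.253  0.005] [ 0.52  -0.241  0.178  0.187 13.88 ]
divider 0.95 [ 4. 55.] 1827 [0.493 0.504 0.042] [4.7600e-01 5.0600e-01 2.3000e-02 2.0500e-01 8.8345e+01]
meter 0.84 [266. 188.] 1236 [0.38  0.063 0.015] [3.7700e-01 6.4000e-02 5.2000e-02 9.2000e-02 6.2517e+01]
meter 0.58 [323.  83.] 1582 [0.584 0.005 0.015] [5.8500e-01 4.0000e-03 9.2000e-02 5.1000e-02 8.0867e+01]
meter 0.46 [446. 157.] 11139 [ 0.525 -0.252  0.005] [ 0.52  -0.241  0.178  0.187 13.88 ]
marker 0.69 [301. 140.] 531 [0.487 0.019 0.013] [ 0.487  0.018  0.015  0.129 12.09 ]
lancet_pen 0.62 [327.  41.] 555 [0.655 0.015 0.013] [0.656 0.013 0.015 0.096 1.5  ]
gold_jar 0.72 [444. 157.] 11034 [ 0.525 -0.252  0.005] [ 0.52  -0.241  0.178  0.187 13.88 ]
gold_jar 0.38 [326.  42.] 511 [0.655 0.012 0.013] [0.656 0.013 0.015 0.095 3.645]
strip_vial 0.38 [298. 139.] 641 [0.487 0.021 0.013] [ 0.487  0.018  0.015  0.134 12.214]
eraser 0.8 [388.  17.] 439 [ 0.718 -0.071  0.011] [ 7.2000e-01 -7.1000e-02  4.8000e-02  2.0000e-02  2.6682e+01]
```

View w0.

View pics/w0.png

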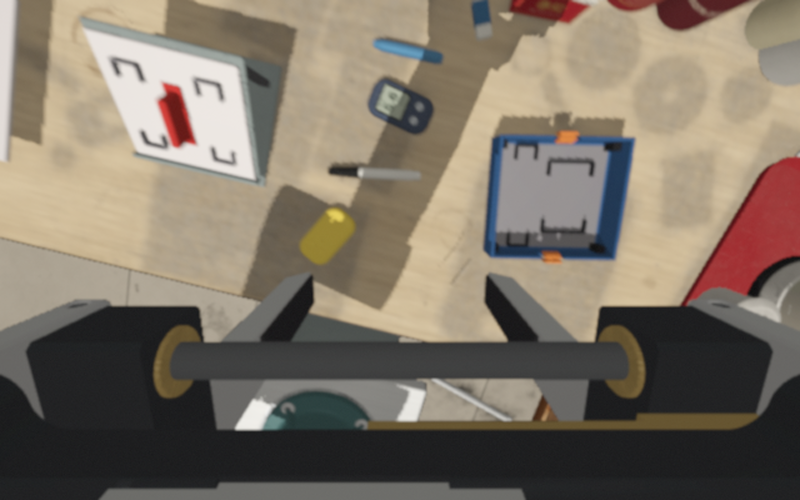

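Run:
```python
from h import *
z=np.load('w0.npz');W=z['W'];p=z['p'].astype(int)
b=(abs(W[...,0]-.52)<.13)&(abs(W[...,1]+.245)<.14)
rim=b&(W[...,2]>.044)&(W[...,2]<.053)
q=W[rim];blue=(p[rim][:,2]>p[rim][:,0]+25); q2=q[blue]
print('rim',len(q2),np.hstack(cv2.minAreaRect(q2[:,:2].astype(np.float32))).round(4),np.median(q2[:,2]))
orange=b&(p[...,0]>150)&(p[...,2]<80)&(p[...,1]<150)
n,l,s,c=cv2.connectedComponentsWithStats(orange.astype(np.uint8))
for i in range(1,n):
    if s[i,4]>5: print('orange',s[i,4],np.nanmean(W[l==i],0).round(4))
# dark internals: posts z~.03, walls z~.015 
for lo,hi in[(.027,.033),(.012,.018)]:
    k=b&(W[...,2]>lo)&(W[...,2]<hi); n,l,s,c=cv2.connectedComponentsWithStats(k.astype(np.uint8))
    for i in range(1,n):
        if s[i,4]>15: print(lo,s[i,4],np.nanmean(W[l==i],0).round(4),c[i].round())
im=cv2.resize(z['p'][80:260,370:540],None,fx=3.3,fy=3.3,interpolation=cv2.INTER_CUBIC)
save('box',im)
```

```text
rim 947 [ 0.52   -0.2376  0.1681  0.1806 13.8799] 0.04751425090210019
orange 132 [ 0.6045 -0.2216  0.036 ]
orange 80 [ 0.4392 -0.2578  0.0457]
0.027 18 [ 0.5675 -0.1363  0.0301] [398. 117.]
0.027 28 [ 0.5737 -0.1486  0.0289] [406. 115.]
0.027 313 [ 0.536  -0.3199  0.0297] [489. 161.]
0.027 53 [ 0.4305 -0.2018  0.0295] [407. 200.]
0.012 172 [ 0.5511 -0.3192  0.0148] [487. 152.]
0.012 72 [ 0.5763 -0.1847  0.0137] [422. 119.]
0.012 90 [ 0.5718 -0.2538  0.0137] [458. 132.]
0.012 83 [ 0.4793 -0.2741  0.0136] [450. 184.]
0.012 59 [ 0.444  -0.2193  0.0136] [416. 194.]
0.012 37 [ 0.4587 -0.3165  0.0149] [467. 200.]
0.012 24 [ 0.431  -0.2148  0.0143] [412. 200.]
```

View pics/box.png

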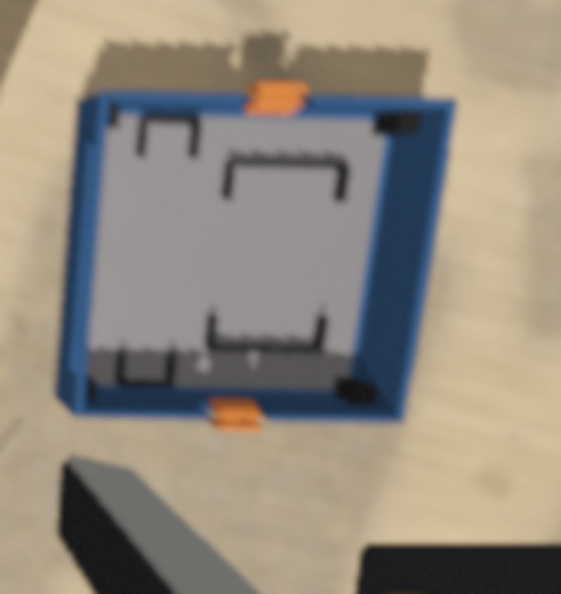

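The crop shows the box with its catches at (280,97) and (237,413) in the crop. The two marker cavity brackets are on the left and the meter cavity is on the right. I'll look once more from above the box to get exact cavity centres.

Request:
move_arm --steps '[0,0,0,0.11,-0.19,0,0.75,0,0,0,0.11,-0.19,0,0.75,0,0,0,0.11,-0.19,0,0.75,0,0,0,0.11,-0.19,0,0.75,0,0,0,0.11,-0.19,0,0.75,0,0,0,0.11,-0.19,0,0.75]'

```text
time: 3.25
tool_pos: [0.5516, -0.2254, 0.3569]
ee_rot: [-3.139, 0.003, 0.255]
wrist_force: [-0.6, -0.1, -0.4]
width: 0.0705
finger_force: 0.0
```

Run:
```python
from h import *
o=get_obs(); print(o['tool_pos'],o['ee_rot'])
m=camera_model('wrist');p,d,W=cloud('wrist'); np.savez('w1.npz',p=p,d=d,W=W)
for t in ['kit_box','meter_cavity','marker_cavity']:
    for s in spot_point('wrist',t)[:2]:
        u,v=np.round(s['uv']).astype(int); print(t,round(s['score'],2),u,v,W[v,u].round(4))
P=p.astype(int);b=(abs(W[...,0]-.52)<.13)&(abs(W[...,1]+.245)<.14)
rim=b&(W[...,2]>.044)&(W[...,2]<.053)&(P[...,2]>P[...,0]+25);q=W[rim]
print('rim',len(q),np.hstack(cv2.minAreaRect(q[:,:2].astype(np.float32))).round(4))
orange=b&(P[...,0]>150)&(P[...,2]<90)&(P[...,1]<150)
n,l,s,c=cv2.connectedComponentsWithStats(orange.astype(np.uint8))
for i in range(1,n):
    if s[i,4]>15: print('orange',s[i,4],np.nanmean(W[l==i],0).round(4))
for lo,hi in[(.027,.033),(.0125,.0175)]:
    k=b&(W[...,2]>lo)&(W[...,2]<hi)&(P.sum(-1)<170); n,l,s,c=cv2.connectedComponentsWithStats(k.astype(np.uint8))
    for i in range(1,n):
        if s[i,4]>15: print(lo,s[i,4],np.nanmean(W[l==i],0).round(4),np.nanmin(W[l==i],0).round(3),np.nanmax(W[l==i],0).round(3),c[i].round())
v,u=np.where(rim); a,b_,c_,d_=u.min()-8,v.min()-8,u.max()+8,v.max()+8
save('box2',p,(a,b_,c_,d_),560/max(c_-a,d_-b_)); print(a,b_,c_,d_)
```

```text
[ 0.55158125 -0.22539772  0.35686591] [-3.13937513  0.0032264   0.25491238]
kit_box 0.86 322 186 [ 0.5194 -0.2381  0.0047]
kit_box 0.18 56 124 [0.5255 0.1843 0.0872]
meter_cavity 0.86 339 186 [ 0.5276 -0.2695  0.0047]
marker_cavity 0.86 300 182 [ 0.5166 -0.1957  0.0061]
marker_cavity 0.44 200 76 [0.6541 0.0141 0.0135]
rim 1073 [ 0.5199 -0.24    0.1687  0.184  13.934 ]
orange 30 [ 0.6052 -0.2217  0.0482]
orange 77 [ 0.4395 -0.2598  0.0476]
0.027 52 [ 0.5695 -0.1456  0.0296] [ 0.551 -0.152  0.027] [ 0.578 -0.14   0.033] [279. 149.]
0.027 18 [ 0.609  -0.2995  0.0289] [ 0.606 -0.304  0.027] [ 0.612 -0.294  0.031] [369. 149.]
0.027 19 [ 0.4926 -0.16    0.0301] [ 0.477 -0.164  0.028] [ 0.508 -0.156  0.033] [277. 192.]
0.027 81 [ 0.4296 -0.1947  0.0295] [ 0.421 -0.242  0.027] [ 0.438 -0.175  0.032] [288. 228.]
0.027 63 [ 0.4634 -0.3298  0.0296] [ 0.453 -0.342  0.027] [ 0.473 -0.302  0.032] [362. 229.]
0.0125 20 [ 0.4388 -0.2165  0.014 ] [ 0.436 -0.231  0.013] [ 0.442 -0.205  0.015] [301. 224.]
0.0125 26 [ 0.4536 -0.3066  0.0152] [ 0.448 -0.33   0.013] [ 0.459 -0.283  0.017] [348. 228.]
263 134 384 244
```

View pics/box2.png

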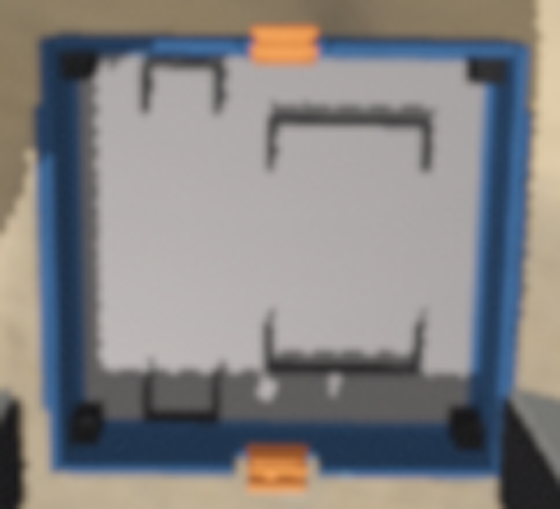

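The crop is clear: the meter cavity centre is near crop pixel (348,241), the marker cavity near (182,239), and both catches are in place. Next I'll fit the rim and the inner walls numerically.

```bash
cat > fit.py <<'E'
from h import *
from scipy.optimize import least_squares
def rectdist(q,hx,hy):
    dx=abs(q[:,0])-hx; dy=abs(q[:,1])-hy
    out=np.hypot(np.maximum(dx,0),np.maximum(dy,0))
    return out+np.minimum(np.maximum(dx,dy),0)
def fit(q,x0,hx,hy):
    f=lambda s:rectdist((q-s[:2])@np.array([[np.cos(s[2]),-np.sin(s[2])],[np.sin(s[2]),np.cos(s[2])]]),hx,hy)
    r=least_squares(f,x0,loss='soft_l1',f_scale=.002); return r.x, np.sqrt(np.mean(r.fun**2)),len(q)
E
python3 - <<'E'
from fit import *
for n in ['w0','w1']:
    z=np.load(n+'.npz');W=z['W'];P=z['p'].astype(int)
    b=(abs(W[...,0]-.52)<.13)&(abs(W[...,1]+.24)<.14)
    k=b&(W[...,2]>.047)&(W[...,2]<.053)&(P[...,2]>P[...,0]+25)
    print(n,fit(W[k][:,:2],[.521,-.24,.24],.0825,.0875))
    dark=b&(P.max(-1)<75)&(W[...,2]>.006)&(W[...,2]<.022)
    q=W[dark][:,:2]
    for nm,c,hx,hy in [('meter',(.529,-.267),.0515,.0315),('marker',(.5125,-.2005),.0735,.0145)]:
        s=np.array([*c,.24]);
        for it in range(3):
            L=(q-s[:2])@np.array([[np.cos(s[2]),-np.sin(s[2])],[np.sin(s[2]),np.cos(s[2])]])
            kk=abs(rectdist(L,hx,hy))<.006
            s,e,N=fit(q[kk],s,hx,hy)
        print(nm,s.round(4),e,N)
E
```

```text
w0 (array([ 0.51968765, -0.23911192,  0.24237946]), np.float64(0.0012307367718922446), 569)
meter [ 0.5266 -0.2654  0.2456] 0.0007781916832693837 112
marker [ 0.5104 -0.2007  0.2426] 0.0009766618212717823 87
w1 (array([ 0.51998713, -0.24072763,  0.24347352]), np.float64(0.001417918643659903), 847)
meter [ 0.5271 -0.2675  0.24  ] 0.0010409152314660363 95
marker [ 0.5113 -0.2028  0.2329] 0.0007034450976164457 59
```

Request:
move_arm --steps '[0,0,1.15,0.033,0.226,-0.22,0.75,0,0,1.15,0.033,0.226,-0.22,0.75,0,0,1.15,0.033,0.226,-0.22,0.75,0,0,1.15,0.033,0.226,-0.22,0.75,0,0,1.15,0.033,0.226,-0.22,0.75,0,0,1.15,0.033,0.226,-0.22,0.75,0,0,1.15,0.033,0.226,-0.22,0.75,0,0,1.15,0.033,0.226,-0.24,0.75,0,0,1.15,0.033,0.226,-0.26,0.75,0,0,1.15,0.033,0.226,-0.28,0.75,0,0,1.15,0.033,0.226,-0.3,0.75,0,0,1.15,0.033,0.226,-0.3,0.75]'

```text
time: 4.65
tool_pos: [0.5819, 0.0059, 0.0573]
ee_rot: [-3.137, 0.0, 1.412]
wrist_force: [-0.0, -0.1, 0.0]
width: 0.0701
finger_force: 0.0
```

Request:
move_arm --steps '[0,0,0,0,0,-0.02,0.75,0,0,0,0,0,-0.042,0.75,0,0,0,0,0,-0.042,0.75,0,0,0,0,0,-0.042,0.3,0,0,0,0,0,-0.042,0.3,0,0,0,0,0,-0.042,0.3,0,0,0,0,0,-0.042,0.3,0,0,0,0,0,-0.042,0.3,0,0,0,0,0,0.02,0.3,0,0,0,0,0,0.06,0.3,0,0,0,0,0,0.1,0.3,0,0,0,0,0,0.1,0.3]'

```text
time: 5.85
tool_pos: [0.5891, 0.0042, 0.1685]
ee_rot: [3.125, -0.001, 1.411]
wrist_force: [0.6, -0.6, -0.1]
width: 0.0504
finger_force: 30.0
```

Run:
```python
from h import *
o=get_obs(); T=o['tool_pos'];print(T,o['ee_rot'],o['width'],o['finger_force'])
p,d,W=cloud('wrist'); np.savez('w2.npz',p=p,d=d,W=W)
P=p.astype(int)
k=(abs(W[...,2]-T[2])<.04)&(np.hypot(W[...,0]-T[0],W[...,1]-T[1])<.075)
save('w2',p)
for s in silhouettes('wrist','meter')[:2]:
    q=W[s['pixels']]; q=q[np.isfinite(q[:,0])]; print(s['score'],s['uv'],np.median(q,0).round(4),np.hstack(cv2.minAreaRect(q[:,:2].astype(np.float32))).round(4))
```

```text
[0.58909941 0.00417843 0.16850879] [ 3.12540197e+00 -1.16242011e-03  1.41072210e+00] 0.05042621784731334 29.99701900407672
0.79 [131.9, 165.5] [0.381  0.0662 0.0152] [3.71800e-01 6.48000e-02 5.80000e-02 1.00900e-01 6.26356e+01]
0.74 [321.0, 221.3] [0.5919 0.0162 0.1642] [ 5.6200e-01 -1.9400e-02  1.6340e-01  7.7500e-02  4.3994e+01]
```

View pics/w2.png

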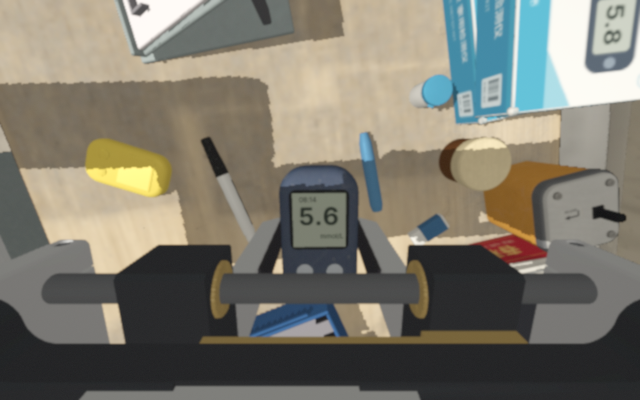

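The meter is gripped face up, centred at about (320,230), with the marker at (228,185) and the pen at (371,170). I'll carry it to its cavity.

Request:
move_arm --steps '[0,0,-1.169,-0.058,-0.271,-0.04,0.3,0,0,-1.169,-0.058,-0.271,-0.04,0.3,0,0,-1.169,-0.058,-0.271,-0.04,0.3,0,0,-1.169,-0.058,-0.271,-0.04,0.3,0,0,-1.169,-0.058,-0.271,-0.04,0.3,0,0,-1.169,-0.058,-0.271,-0.04,0.3,0,0,-1.169,-0.058,-0.271,-0.04,0.3,0,0,-1.169,-0.058,-0.271,-0.04,0.3,0,0,-1.169,-0.058,-0.271,-0.06,0.3,0,0,-1.169,-0.058,-0.271,-0.08,0.3,0,0,-1.169,-0.058,-0.271,-0.08,0.3,0,0,-1.169,-0.058,-0.271,-0.08,0.3]'

```text
time: 7.15
tool_pos: [0.5255, -0.2657, 0.0772]
ee_rot: [-3.138, 0.003, 0.242]
wrist_force: [-0.6, 0.1, -1.0]
width: 0.0508
finger_force: 30.0
```

Request:
move_arm --steps '[0,0,0,0.001,0,-0.03,0.3,0,0,0,0.001,0,-0.045,0.3,0,0,0,0.001,0,-0.056,0.3,0,0,0,0.001,0,-0.057,0.3,0,0,0,0.001,0,-0.057,0.3,0,0,0,0.001,0,-0.057,0.68,0,0,0,0.001,0,-0.057,0.68,0,0,0,0.001,0,-0.057,0.68,0,0,0,0.001,0,-0.01,0.68,0,0,0,0.001,0,0.04,0.68,0,0,0,0.001,0,0.09,0.68,0,0,0,0.001,0,0.14,0.68]'

```text
time: 8.35
tool_pos: [0.5276, -0.2663, 0.2216]
ee_rot: [3.141, -0.0, 0.242]
wrist_force: [1.1, -0.7, 0.1]
width: 0.064
finger_force: 0.0
```

Run:
```python
from h import *
o=get_obs(); T=o['tool_pos'];print(T,o['ee_rot'],o['width'],o['finger_force'],o['wrist_force'])
p,d,W=cloud('wrist'); np.savez('w3.npz',p=p,d=d,W=W)
for s in silhouettes('wrist','meter')[:3]:
    q=W[s['pixels']]; q=q[np.isfinite(q[:,0])&(q[:,2]>.018)]; print(s['score'],s['uv'],np.median(q,0).round(4),np.hstack(cv2.minAreaRect(q[:,:2].astype(np.float32))).round(4))
```

```text
[ 0.52755927 -0.26628973  0.22164915] [ 3.14117569e+00 -2.83039991e-04  2.41769343e-01] 0.0639914707310075 0.0 [ 1.09242939 -0.73684987  0.10962247]
0.75 [318.7, 181.1] [ 0.5304 -0.266   0.0203] [ 0.5289 -0.2661  0.0882  0.0497 15.1711]
0.69 [76.5, 223.5] [ 0.5422 -0.1804  0.3064] [ 0.4525 -0.0536  0.03    0.3218 29.7556]
```

Request:
move_arm --steps '[0,0,1.54,-0.041,0.2845,0,0.42,0,0,1.54,-0.041,0.2845,0,0.42,0,0,1.54,-0.041,0.2845,-0.1,0.42,0,0,1.54,-0.041,0.2845,-0.1,0.42,0,0,1.54,-0.041,0.2845,-0.1,0.42,0,0,1.54,-0.041,0.2845,-0.1,0.42,0,0,1.54,-0.041,0.2845,-0.1,0.42,0,0,1.54,-0.041,0.2845,-0.1,0.42,0,0,1.54,-0.041,0.2845,-0.1,0.42,0,0,1.54,-0.041,0.2845,-0.12,0.42,0,0,1.54,-0.041,0.2845,-0.14,0.42,0,0,1.54,-0.041,0.2845,-0.14,0.42]'

```text
time: 9.65
tool_pos: [0.484, 0.0183, 0.076]
ee_rot: [-3.135, -0.002, 1.782]
wrist_force: [-0.6, -0.4, -0.9]
width: 0.0397
finger_force: 0.0
```

Run:
```python
from h import *
o=get_obs(); T=o['tool_pos'];print(T,o['ee_rot'],o['width'])
p,d,W=cloud('wrist'); np.savez('w4.npz',p=p,d=d,W=W); save('w4',p)
for n in ['marker','lancet_pen']:
  for s in silhouettes('wrist',n)[:3]:
    q=W[s['pixels']]; q=q[np.isfinite(q[:,0])&(q[:,2]>.008)]; print(n,s['score'],s['uv'],np.median(q,0).round(4),np.hstack(cv2.minAreaRect(q[:,:2].astype(np.float32))).round(4))
```

```text
[0.48404783 0.01832601 0.07595339] [-3.13478660e+00 -2.01692029e-03  1.78164221e+00] 0.03966093288026119
marker 0.86 [320.6, 198.9] [0.4844 0.0288 0.0134] [ 0.4854  0.0236  0.0147  0.1254 11.8648]
lancet_pen 0.58 [507.5, 239.0] [0.6518 0.03   0.0129] [0.6537 0.0304 0.0145 0.0634 3.5698]
lancet_pen 0.16 [616.9, 187.6] [0.7132 0.0905 0.024 ] [0.7164 0.091  0.0139 0.0262 6.5519]
```

Request:
move_arm --steps '[0,0,0,0,0,-0.03,0.42,0,0,0,0,0,-0.055,0.42,0,0,0,0,0,-0.064,0.42,0,0,0,0,0,-0.064,0.42,0,0,0,0,0,-0.064,0,0,0,0,0,0,-0.064,0,0,0,0,0,0,-0.064,0,0,0,0,0,0,-0.064,0,0,0,0,0,0,-0.03,0,0,0,0,0,0,0.01,0,0,0,0,0,0,0.04,0,0,0,0,0,0,0.04,0]'

```text
time: 11.0
tool_pos: [0.4903, 0.0179, 0.1251]
ee_rot: [3.131, 0.003, 1.782]
wrist_force: [0.3, 0.2, -0.3]
width: 0.0144
finger_force: 30.0
```

Request:
move_arm --steps '[0,0,-1.54,0.024,-0.22,0,0,0,0,-1.54,0.024,-0.22,0,0,0,0,-1.54,0.024,-0.22,0,0,0,0,-1.54,0.024,-0.22,0,0,0,0,-1.54,0.024,-0.22,0,0,0,0,-1.54,0.024,-0.22,0,0,0,0,-1.54,0.024,-0.22,0,0,0,0,-1.54,0.024,-0.22,0,0,0,0,-1.54,0.024,-0.22,0,0,0,0,-1.54,0.024,-0.22,-0.02,0,0,0,-1.54,0.024,-0.22,-0.035,0,0,0,-1.54,0.024,-0.22,-0.035,0]'

```text
time: 12.2
tool_pos: [0.5083, -0.2006, 0.0802]
ee_rot: [-3.136, 0.006, 0.242]
wrist_force: [-0.7, 0.5, -0.3]
width: 0.0144
finger_force: 30.0
```

Run:
```python
from h import *
o=get_obs(); T=o['tool_pos'];print(T,o['ee_rot'],o['width'])
p,d,W=cloud('wrist'); np.savez('w5.npz',p=p,d=d,W=W); save('w5',p)
for n in ['marker','meter']:
  for s in silhouettes('wrist',n)[:2]:
    q=W[s['pixels']]; q=q[np.isfinite(q[:,0])&(q[:,2]>.015)]; print(n,s['score'],s['uv'],np.median(q,0).round(4),np.hstack(cv2.minAreaRect(q[:,:2].astype(np.float32))).round(4))
```

```text
[ 0.50827188 -0.20062094  0.08019363] [-3.13637526  0.00605057  0.24195757] 0.014364204860174121
marker 0.9 [320.7, 207.6] [ 0.5279 -0.1961  0.0772] [ 0.5026 -0.2003  0.1481  0.0189 14.6306]
marker 0.47 [391.6, 152.5] [ 0.5683 -0.295   0.0435] [ 0.5216 -0.2403  0.1746  0.1863 14.0122]
meter 0.85 [398.8, 196.6] [ 0.5357 -0.2628  0.0203] [ 0.5306 -0.2521  0.0795  0.078  14.7306]
meter 0.61 [21.9, 240.4] [0.4075 0.0611 0.0159] [4.09200e-01 6.12000e-02 2.09000e-02 3.77000e-02 3.59909e+01]
```

View pics/w5.png

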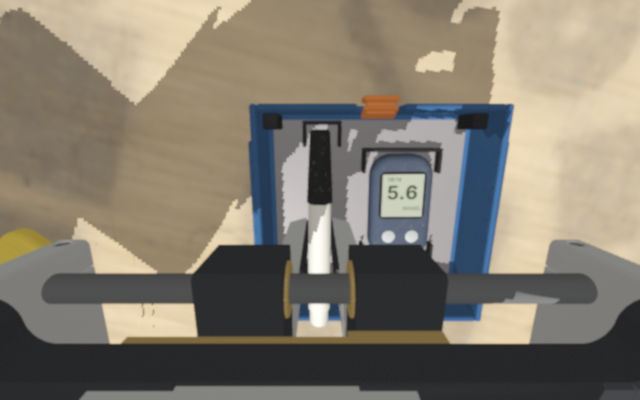

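The meter sits in its cavity at (400,200) and the marker is held in line over its own, at (320,230). Before lowering it I'll check how far it's off lengthwise.

Run:
```python
from h import *
z=np.load('w5.npz');W=z['W']
T=np.array([0.50827,-0.20062]);a=.242;e=np.array([np.cos(a),np.sin(a)]);n=np.array([-e[1],e[0]])
q=W[100:245,295:345].reshape(-1,3);q=q[(q[:,2]>.06)&(q[:,2]<.1)]
L=np.c_[(q[:,:2]-T)@e,(q[:,:2]-T)@n]; k=abs(L[:,1])<.008;print(np.percentile(L[k,0],[95,99,100]),np.median(L[k,1]),np.percentile(q[k,2],[5,50,95]),k.sum())
m=(L[:,0]>.03)&(abs(L[:,1])<.01); print(np.polyfit(L[m,0],L[m,1],1))
```

```text
[0.06508473 0.06803476 0.06863114] -0.00015552435997991446 [0.0729196  0.07703702 0.07926881] 2711
[-3.38231440e-03  7.45102242e-05]
```

Request:
move_arm --steps '[0,0,0,0,0,-0.03,0,0,0,0,0,0,-0.052,0,0,0,0,0,0,-0.063,0,0,0,0,0,0,-0.063,0,0,0,0,0,0,-0.063,0,0,0,0,0,0,-0.063,0.33,0,0,0,0,0,-0.063,0.33,0,0,0,0,0,-0.063,0.33,0,0,0,0,0,-0.02,0.33,0,0,0,0,0,0.03,0.33,0,0,0,0,0,0.08,0.33,0,0,0,0,0,0.13,0.33]'

```text
time: 13.55
tool_pos: [0.5105, -0.2017, 0.2167]
ee_rot: [3.141, -0.0, 0.242]
wrist_force: [-0.0, -0.4, 0.8]
width: 0.0311
finger_force: 0.0
```

Run:
```python
from h import *
o=get_obs(); T=o['tool_pos'];print(T,o['ee_rot'],o['width'])
p,d,W=cloud('wrist'); np.savez('w6.npz',p=p,d=d,W=W)
for n in ['marker','meter']:
  for s in silhouettes('wrist',n)[:2]:
    q=W[s['pixels']]; q=q[np.isfinite(q[:,0])&(q[:,2]>.013)]; print(n,s['score'],s['uv'],np.median(q,0).round(4),np.hstack(cv2.minAreaRect(q[:,:2].astype(np.float32))).round(4))
```

```text
[ 0.51053379 -0.20174383  0.21673848] [ 3.14117678e+00 -4.20900766e-04  2.41873570e-01] 0.031077211258920902
marker 0.62 [319.6, 180.1] [ 0.5167 -0.2014  0.0183] [ 0.5132 -0.2025  0.1344  0.0146 13.6741]
meter 0.74 [120.9, 228.0] [0.3792 0.0624 0.0155] [ 4.46400e-01 -3.20000e-03  6.49000e-02  2.80900e-01  4.59771e+01]
meter 0.64 [370.4, 181.6] [ 0.5309 -0.2647  0.0201] [ 0.5288 -0.2663  0.0914  0.0519 15.0189]
```

```bash
cat > div.py <<'E'
from h import *
def divfit(f,show=True):
    z=np.load(f);W=z['W'];P=z['p'].astype(int)
    k=(abs(W[...,0]-.5)<.16)&(abs(W[...,1]-.265)<.16)&(W[...,2]>.01)
    red=k&(P[...,0]>120)&(P[...,1]<70)&(P[...,2]<70)
    wh=k&(P.min(-1)>120)&(P.max(-1)-P.min(-1)<40)
    q=W[wh]; 
    m=np.ones(len(q),bool)
    for i in range(6):
        c=q[m].mean(0); n=np.linalg.svd(q[m]-c,full_matrices=False)[2][2]; n*=np.sign(n[2]); m=abs((q-c)@n)<(.008 if i<3 else .003)
    q=q[m]
    up=np.array([0,0,1])-n*n[2]; up/=np.linalg.norm(up); s=np.cross(n,up)
    r=W[red]; r=r[np.isfinite(r[:,0])]; h=(r-c)@n; top=r[h>.018]
    def rect(a):
        (u,v),(w,hh),ang=cv2.minAreaRect(np.c_[(a-c)@up,(a-c)@s].astype(np.float32)); return c+u*up+v*s,w,hh,ang
    print('plane n',n.round(4),'tilt deg',np.degrees(np.arccos(n[2])).round(2),'up dir',up.round(4),'yaw of up',np.arctan2(up[1],up[0]).round(4),m.sum())
    for nm,a in [('plate',q),('ribtop',top)]:
        C,w,hh,ang=rect(a); print(nm,C.round(4),round(w,4),round(hh,4),round(ang,2),len(a))
    print('rib height over plate',np.percentile(h,[50,90,98]).round(4))
E
python3 -c "
from div import *
divfit('w0.npz')"
```

```text
plane n [-0.5713 -0.018   0.8206] tilt deg 34.86 up dir [0.8202 0.0259 0.5716] yaw of up 0.0315 8107
plate [0.4981 0.263  0.0696] 0.1755 0.166 89.14 8107
ribtop [0.4995 0.2629 0.0706] 0.0099 0.0566 89.5 206
rib height over plate [0.0266 0.0282 0.0292]
```

Run:
```python
from h import *
n=np.array([-.5713,-.018,.8206]);up=np.array([.8202,.0259,.5716])
Rg=np.c_[up,np.cross(-n,up),-n]
R0=R.from_euler('xyz',[np.pi,0,.242])
print((R.from_matrix(Rg)*R0.inv()).as_rotvec().round(4), R.from_matrix(Rg).as_euler('xyz'))
```

```text
[ 0.0831 -0.6038 -0.2039] [ 3.14155236 -0.60840656  0.03156717]
```

Request:
move_arm --steps '[0.083,-0.604,-0.204,-0.108,0.462,0.04,0.32,0.083,-0.604,-0.204,-0.108,0.462,0.04,0.32,0.083,-0.604,-0.204,-0.108,0.462,0.04,0.32,0.083,-0.604,-0.204,-0.108,0.462,0.04,0.32,0.083,-0.604,-0.204,-0.108,0.462,0.02,0.32,0.083,-0.604,-0.204,-0.108,0.462,0.02,0.32,0.083,-0.604,-0.204,-0.108,0.462,0.02,0.32,0.083,-0.604,-0.204,-0.108,0.462,0.02,0.32,0.083,-0.604,-0.204,-0.108,0.462,0,0.32,0.083,-0.604,-0.204,-0.108,0.462,-0.006,0.32,0.083,-0.604,-0.204,-0.108,0.462,-0.006,0.32,0.083,-0.604,-0.204,-0.108,0.462,-0.006,0.32]'

```text
time: 14.9
tool_pos: [0.402, 0.2597, 0.2064]
ee_rot: [3.138, -0.606, 0.035]
wrist_force: [0.3, 0.6, 0.3]
width: 0.03
finger_force: 0.0
```

Run:
```python
from div import *
o=get_obs(); T=o['tool_pos'];print(T,o['ee_rot'],o['joint_positions'].round(3))
p,d,W=cloud('wrist'); np.savez('w7.npz',p=p,d=d,W=W); save('w7',p)
divfit('w7.npz')
```

```text
[0.40200786 0.25971958 0.20635326] [ 3.13761769 -0.60560541  0.03519525] [ 0.707 -0.408  1.941 -0.403  1.147  2.325]
plane n [-0.5729 -0.0172  0.8194] tilt deg 34.97 up dir [0.8191 0.0246 0.5732] yaw of up 0.03 13353
plate [0.4978 0.2641 0.0697] 0.1677 0.1627 89.95 13353
ribtop [0.4961 0.265  0.0685] 0.0101 0.0627 89.96 44
rib height over plate [0.0231 0.0279 0.0283]
```

View pics/w7.png

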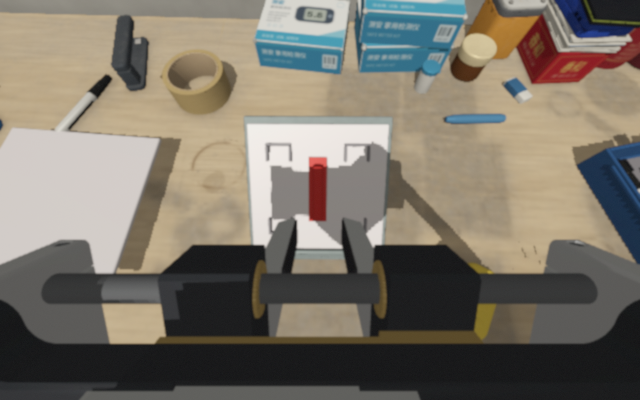

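The smaller divider is on the stand with its red rib at (317,190), midway between the fingers. The large plate at left is the look-alike. I'll go in along the plate's normal and grip the rib.

Request:
move_arm --steps '[0,0,0,0.034,0.002,-0.05,0.32,0,0,0,0.06,0.003,-0.088,0.32,0,0,0,0.077,0.0035,-0.112,0.32,0,0,0,0.085,0.004,-0.124,0.32,0,0,0,0.085,0.004,-0.124,0.32,0,0,0,0.085,0.004,-0.124,0.32,0,0,0,0.085,0.004,-0.124,0,0,0,0,0.085,0.004,-0.124,0,0,0,0,0.085,0.004,-0.124,0,0,0,0,0.085,0.004,-0.124,0,0,0,0,0.085,0.004,-0.124,0]'

```text
time: 16.05
tool_pos: [0.4882, 0.2638, 0.0852]
ee_rot: [3.141, -0.61, 0.032]
wrist_force: [0.1, -3.4, 2.5]
width: 0.012
finger_force: 30.0
```

Request:
move_arm --steps '[0,0,0,-0.02,-0.001,0.03,0,0,0,0,-0.046,-0.001,0.07,0,0,0,0,-0.046,-0.001,0.12,0,-0.083,0.604,0.204,-0.03,-0.03,0.14,0,-0.083,0.604,0.204,0.032,-0.504,0.14,0,-0.083,0.604,0.204,0.032,-0.504,0.14,0,-0.083,0.604,0.204,0.032,-0.504,0.14,0,-0.083,0.604,0.204,0.032,-0.504,0.14,0,-0.083,0.604,0.204,0.032,-0.504,0.14,0,-0.083,0.604,0.204,0.032,-0.504,0.14,0,-0.083,0.604,0.204,0.032,-0.504,0.14,0,-0.083,0.604,0.204,0.032,-0.504,0.14,0]'

```text
time: 17.25
tool_pos: [0.5078, -0.1523, 0.2227]
ee_rot: [-3.14, 0.0, 0.242]
wrist_force: [1.8, 0.8, -1.3]
width: 0.0117
finger_force: 30.0
```

Request:
move_arm --steps '[0,0,0,0.012,-0.085,-0.03,0,0,0,0,0.012,-0.085,-0.07,0,0,0,0,0.012,-0.085,-0.07,0,0,0,0,0.012,-0.085,-0.07,0,0,0,0,0.012,-0.085,-0.07,0,0,0,0,0.012,-0.085,-0.07,0]'

```text
time: 17.85
tool_pos: [0.521, -0.2346, 0.1558]
ee_rot: [3.139, -0.003, 0.244]
wrist_force: [0.4, 1.1, -1.2]
width: 0.0115
finger_force: 30.0
```

Run:
```python
from fit import *
o=get_obs(); T=o['tool_pos'];a=o['ee_rot'];print(T,a,o['wrist_force'])
p,d,W=cloud('wrist'); np.savez('w8.npz',p=p,d=d,W=W); save('w8',p)
P=p.astype(int)
Rt=R.from_euler('xyz',a).as_matrix()
L=(W-T)@Rt   # tool coords
wh=(P.min(-1)>110)&(P.max(-1)-P.min(-1)<40)&(abs(L[...,2]-.018)<.012)&(abs(L[...,0])<.1)&(abs(L[...,1])<.105)
q=L[wh];m=np.ones(len(q),bool)
for i in range(5):
    A=np.c_[q[m][:,:2],np.ones(m.sum())];c=np.linalg.lstsq(A,q[m][:,2],rcond=None)[0]; m=abs(q[:,2]-np.c_[q[:,:2],np.ones(len(q))]@c)<.004
q=q[m];print('plane slopes x,y, depth',c.round(4),len(q))
print('rect',np.hstack(cv2.minAreaRect(q[:,:2].astype(np.float32))).round(4))
for y in(-.05,0.03,.05): 
    s=abs(q[:,1]-y)<.01; print('front edge x at y',y,np.percentile(q[s][:,0],[99,100]).round(4) if s.any() else '')
for x in(.03,.05): 
    s=abs(q[:,0]-x)<.008; print('y edges at x',x,np.percentile(q[s][:,1],[0,1,99,100]).round(4) if s.any() else '')
```

```text
[ 0.52097807 -0.23460609  0.15581587] [ 3.13948613e+00 -2.93913070e-03  2.43922869e-01] [ 0.43803417  1.05643333 -1.16286197]
plane slopes x,y, depth [-0.0565  0.0011  0.0182] 28465
rect [-8.0000e-04 -2.0000e-04  1.6620e-01  1.5510e-01  8.9983e+01]
front edge x at y -0.05 [0.076  0.0767]
front edge x at y 0.03 [0.0761 0.0767]
front edge x at y 0.05 [0.0761 0.0767]
y edges at x 0.03 [-0.0833 -0.0813  0.0808  0.0828]
y edges at x 0.05 [-0.0832 -0.0812  0.0808  0.0827]
```

View pics/w8.png

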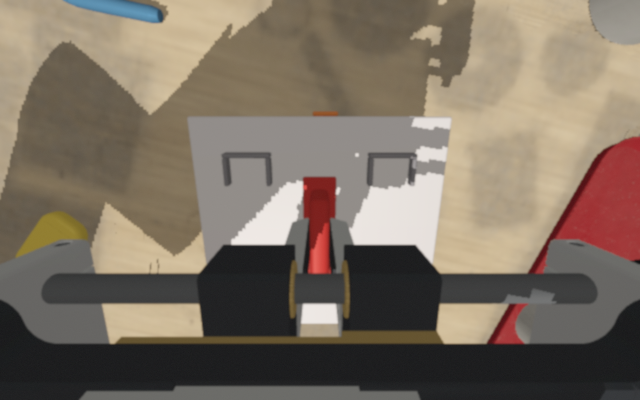

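The divider hangs centred in the grip, but its front edge is about 0.056 rad high. I'll level it, lower it close to the box and measure again.

Request:
move_arm --steps '[-0.0135,0.055,0,0.001,-0.003,-0.03,0,-0.0135,0.055,0,0.001,-0.003,-0.06,0,-0.0135,0.055,0,0.001,-0.003,-0.06,0,-0.0135,0.055,0,0.001,-0.003,-0.06,0,-0.0135,0.055,0,0.001,-0.003,-0.06,0,-0.0135,0.055,0,0.001,-0.003,-0.06,0]'

```text
time: 18.5
tool_pos: [0.522, -0.2393, 0.0962]
ee_rot: [3.138, 0.053, 0.242]
wrist_force: [-0.2, -0.2, -1.6]
width: 0.0119
finger_force: 30.0
```

```bash
cat > dm.py <<'E'
from fit import *
def meas(name,zlo):
    o=get_obs(); T=o['tool_pos'];print('tcp',T.round(4),o['ee_rot'].round(4),'F',o['wrist_force'].round(1),'t',o['time'])
    p,d,W=cloud('wrist'); np.savez(name+'.npz',p=p,d=d,W=W); P=p.astype(int)
    e=np.array([np.cos(.242),np.sin(.242)]);n=np.array([-e[1],e[0]])
    D=W[...,:2]-np.array([.52,-.24]); L=np.stack([D@e,D@n,W[...,2]],-1)
    wh=(P.min(-1)>90)&(P.max(-1)-P.min(-1)<40)&(L[...,2]>zlo)&(L[...,2]<zlo+.04)&(abs(L[...,0])<.11)&(abs(L[...,1])<.11)
    q=L[wh];m=np.ones(len(q),bool)
    for i in range(6):
        A=np.c_[q[:,:2],np.ones(len(q))];c=np.linalg.lstsq(A[m],q[m][:,2],rcond=None)[0]; m=abs(q[:,2]-A@c)<(.006 if i<3 else .003)
    q=q[m];print('slopes x,y; top z at centre',c.round(4),len(q))
    print('plate in box frame',np.hstack(cv2.minAreaRect(q[:,:2].astype(np.float32))).round(4),'x99',np.percentile(q[:,0],99.8).round(4),'y',np.percentile(q[:,1],[.2,99.8]).round(4))
    O=(P[...,0]>140)&(P[...,2]<90)&(P[...,1]<150)&(P[...,0]-P[...,1]>50)&(abs(L[...,0]-.085)<.025)&(abs(L[...,1])<.03)
    if O.sum()>5: print('far catch',O.sum(),np.nanmedian(L[O],0).round(4),np.nanmin(L[O],0).round(4),np.nanmax(L[O],0).round(4))
    b=(P[...,2]>P[...,0]+25)&(abs(L[...,2]-.05)<.004)&(np.maximum(abs(L[...,0]),abs(L[...,1]))<.1)
    q=L[b][:,:2]
    if len(q)>30: 
        r=rectdist(q,.0825,.0875); k=abs(r)<.008; f=fit(q[k],[0,0,0],.0825,.0875); print('rim in nominal frame',f[0].round(4),f[1].round(4),f[2])
        for nm,s in [('far',(abs(q[:,1])<.07)&(q[:,0]>.07)),('left',(abs(q[:,0])<.06)&(q[:,1]>.07)),('right',(abs(q[:,0])<.06)&(q[:,1]<-.07))]:
            if s.sum()>5: print(nm,s.sum(),np.percentile(q[s],[3,50,97],axis=0).round(4).tolist())
    return p
E
python3 - <<'E'
from dm import *
meas('w9',.075)
E
```

```text
tcp [ 0.522  -0.2393  0.0962] [3.1384 0.0532 0.2418] F [-0.2 -0.2 -1.6] t 18.5
slopes x,y; top z at centre [ 0.0032 -0.0022  0.0781] 28527
plate in box frame [0.0002 0.0004 0.1555 0.1663 0.0066] x99 0.0779 y [-0.0819  0.0826]
far catch 39 [0.0835 0.0013 0.047 ] [ 0.0829 -0.0081  0.0449] [0.0836 0.0078 0.0485]
rim in nominal frame [-0.0014  0.0001  0.    ] 0.0012 1185
far 885 [[0.0794, -0.0664], [0.0814, 0.0164], [0.0828, 0.0668]]
```

Level and centred to under 1 mm. Pressing down in small steps.

Request:
move_arm --steps '[0,0,0,-0.0005,0,-0.012,0,0,0,0,-0.0005,0,-0.022,0,0,0,0,-0.0005,0,-0.026,0,0,0,0,-0.0005,0,-0.029,0,0,0,0,-0.0005,0,-0.032,0,0,0,0,-0.0005,0,-0.035,0,0,0,0,-0.0005,0,-0.038,0,0,0,0,-0.0005,0,-0.04,0,0,0,0,-0.0005,0,-0.042,0,0,0,0,-0.0005,0,-0.043,0,0,0,0,-0.0005,0,-0.044,0,0,0,0,-0.0005,0,-0.044,0]'

```text
time: 19.75
tool_pos: [0.5209, -0.2396, 0.0519]
ee_rot: [3.139, 0.056, 0.242]
wrist_force: [-1.0, 0.5, 8.4]
width: 0.0118
finger_force: 30.0
```

Run:
```python
from dm import *
p=meas('w10',.02); save('w10',p)
print(get_obs()['wrist_torque'])
```

```text
tcp [ 0.5209 -0.2396  0.0519] [3.1391 0.0556 0.2415] F [-1.   0.5  8.4] t 19.75
slopes x,y; top z at centre [0.0001 0.0006 0.0341] 28365
plate in box frame [-1.50000e-03  8.00000e-04  1.67700e-01  1.55300e-01  8.99275e+01] x99 0.0761 y [-0.0819  0.0831]
far catch 79 [0.0838 0.0017 0.0475] [ 0.0827 -0.0088  0.0453] [0.0873 0.0089 0.0526]
rim in nominal frame [-0.0014 -0.0005  0.0001] 0.0015 5144
far 1375 [[0.0794, -0.0668], [0.081, -0.0181], [0.0832, 0.0665]]
left 1236 [[-0.0545, 0.0841], [0.0189, 0.0859], [0.0575, 0.0888]]
right 1229 [[-0.0561, -0.0898], [0.0177, -0.0869], [0.0574, -0.0852]]
[ 0.0226015   0.61741081 -0.00604594]
```

View pics/w10.png

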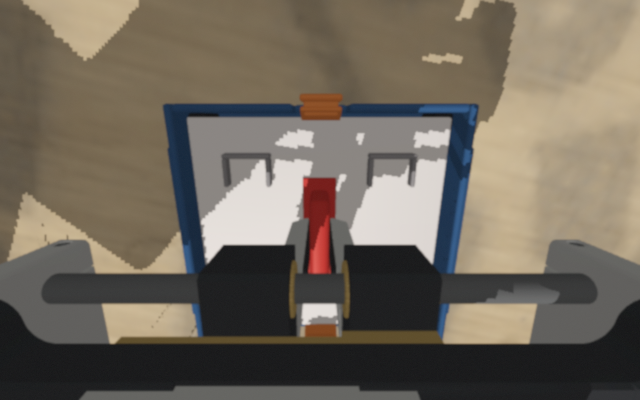

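The plate top is at z≈34 mm, level, and both orange catches at (322,107) and (320,330) overlap its ends. Releasing and checking.

Request:
move_arm --steps '[0,0,0,0,0,0,0.32,0,0,0,0,0,0,0.32,0,0,0,0,0,0,0.32,0.0135,-0.055,0,0,0,0.04,0.32,0.0135,-0.055,0,0.03,0,0.09,0.32,0.0135,-0.055,0,0.05,0.01,0.14,0.32,0.0135,-0.055,0,0.05,0.01,0.19,0.32,0.0135,-0.055,0,0.05,0.01,0.2,0.32,0.0135,-0.055,0,0.05,0.01,0.2,0.32,0.0135,-0.055,0,0.05,0.01,0.2,0.32]'

```text
time: 20.8
tool_pos: [0.57, -0.2285, 0.2479]
ee_rot: [-3.14, 0.002, 0.242]
wrist_force: [0.9, -0.1, -0.1]
width: 0.03
finger_force: 0.0
```

Run:
```python
from dm import *
p=meas('w11',.02); save('w11',p,(200,60,440,340),2)
for s in silhouettes('wrist','lancet_pen')[:3]:
    W=np.load('w11.npz')['W'];q=W[s['pixels']]; q=q[np.isfinite(q[:,0])&(q[:,2]>.006)]; print('pen',s['score'],s['uv'],np.median(q,0).round(4),np.hstack(cv2.minAreaRect(q[:,:2].astype(np.float32))).round(4))
for t in('trough_a','trough_b'):
  for s in spot_point('wrist',t)[:2]:
    u,v=np.round(s['uv']).astype(int); print(t,s['score'],u,v,W[v,u].round(4))
```

```text
tcp [ 0.57   -0.2285  0.2479] [-3.1404e+00  1.6000e-03  2.4190e-01] F [ 0.9 -0.1 -0.1] t 20.8
slopes x,y; top z at centre [-0.0001  0.0007  0.034 ] 8237
plate in box frame [-0.0021  0.0007  0.1576  0.1674  0.0055] x99 0.0766 y [-0.0823  0.0843]
far catch 105 [ 0.0832 -0.0006  0.0487] [ 0.0774 -0.0124  0.0137] [0.0889 0.013  0.344 ]
rim in nominal frame [-0.0002 -0.0007  0.0004] 0.0015 977
far 250 [[0.0807, -0.0668], [0.0822, 0.0158], [0.0835, 0.0669]]
left 269 [[-0.0303, 0.0841], [0.0134, 0.0862], [0.057, 0.0896]]
right 257 [[-0.0323, -0.0904], [0.0131, -0.0876], [0.0573, -0.0856]]
pen 0.88 [165.3, 77.0] [0.6562 0.0095 0.0133] [0.6565 0.0123 0.0154 0.0969 3.0207]
trough_a 0.86 351 216 [ 0.5317 -0.2843  0.0342]
trough_a 0.65 287 216 [ 0.5097 -0.1952  0.0345]
trough_b 0.86 351 216 [ 0.5317 -0.2843  0.0342]
trough_b 0.65 287 216 [ 0.5097 -0.1952  0.0345]
```

View pics/w11.png

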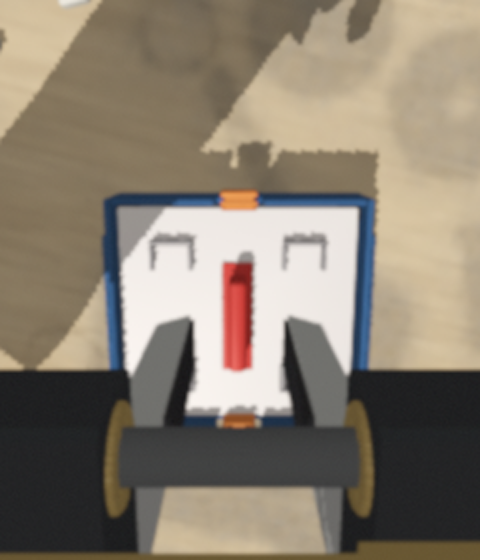

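The divider is seated, flat and centred to 2 mm, with both catches home at crop (238,200) and (238,423). That was my 11th picture, one over the limit of 10, so I'll use numbers only from here. Now for the pen.

Request:
move_arm --steps '[0,0,1.38,0.086,0.2415,-0.1,0.4,0,0,1.38,0.086,0.2415,-0.1,0.4,0,0,1.38,0.086,0.2415,-0.1,0.4,0,0,1.38,0.086,0.2415,-0.1,0.4,0,0,1.38,0.086,0.2415,-0.1,0.4,0,0,1.38,0.086,0.2415,-0.1,0.4,0,0,1.38,0.086,0.2415,-0.1,0.4,0,0,1.38,0.086,0.2415,-0.1,0.4,0,0,1.38,0.086,0.2415,-0.13,0.4,0,0,1.38,0.086,0.2415,-0.15,0.4,0,0,1.38,0.086,0.2415,-0.165,0.4,0,0,1.38,0.086,0.2415,-0.165,0.4]'

```text
time: 22.2
tool_pos: [0.6538, 0.0128, 0.0801]
ee_rot: [-3.134, -0.001, 1.621]
wrist_force: [-0.7, -0.4, -0.4]
width: 0.0375
finger_force: 0.0
```

```bash
cat > pen.py <<'E'
from h import *
def pen(zm):
    o=get_obs(); T=o['tool_pos'];print(T.round(4),o['ee_rot'].round(4),o['width'])
    p,d,W=cloud('wrist')
    for s in silhouettes('wrist','lancet_pen')[:2]:
        q=W[s['pixels']]; q=q[np.isfinite(q[:,0])&(q[:,2]>zm)&(np.hypot(q[:,0]-T[0],q[:,1]-T[1])<.1)]
        if len(q)<20: continue
        L=(q-T)@R.from_euler('xyz',o['ee_rot']).as_matrix()
        print(round(s['score'],2),s['uv'],'med',np.median(q,0).round(4),np.hstack(cv2.minAreaRect(q[:,:2].astype(np.float32))).round(4),'tool x range',np.percentile(L[:,0],[1,99.5]).round(4),'tool y',np.percentile(L[:,1],[2,50,98]).round(4))
E
python3 -c "
from pen import *
pen(.006)"
```

```text
[0.6538 0.0128 0.0801] [-3.1339e+00 -9.0000e-04  1.6208e+00] 0.03753125143219795
0.97 [322.8, 205.8] med [0.6562 0.0169 0.0132] [0.6561 0.0143 0.0151 0.095  3.3391] tool x range [-0.0443  0.0483] tool y [-0.0038  0.0032  0.0104]
```

Request:
move_arm --steps '[0,0,0,0,0,-0.03,0.4,0,0,0,0,0,-0.05,0.4,0,0,0,0,0,-0.055,0.4,0,0,0,0,0,-0.055,0.4,0,0,0,0,0,-0.055,0.4,0,0,0,0,0,-0.055,0.4]'

```text
time: 22.9
tool_pos: [0.6577, 0.0127, 0.0318]
ee_rot: [3.138, 0.0, 1.622]
wrist_force: [-0.9, 0.6, -0.6]
width: 0.0377
finger_force: 0.0
```

Request:
move_arm --steps '[0,0,0,-0.001,0,-0.015,0.4,0,0,0,-0.001,0,-0.015,0.4,0,0,0,-0.001,0,-0.015,0.4,0,0,0,-0.001,0,-0.015,0,0,0,0,-0.001,0,-0.015,0,0,0,0,-0.001,0,-0.015,0,0,0,0,-0.001,0,-0.015,0,0,0,0,-0.001,0,0.02,0,0,0,0,-0.001,0,0.06,0,0,0,0,-0.001,0,0.1,0,0,0,0,-0.001,0,0.1,0,0,0,0,-0.001,0,0.1,0]'

```text
time: 24.1
tool_pos: [0.6557, 0.0128, 0.1305]
ee_rot: [3.14, 0.0, 1.622]
wrist_force: [0.6, 1.0, -0.2]
width: 0.0153
finger_force: 30.0
```

Request:
move_arm --steps '[0,0,-1.38,-0.146,-0.208,0,0,0,0,-1.38,-0.146,-0.208,0,0,0,0,-1.38,-0.146,-0.208,0,0,0,0,-1.38,-0.146,-0.208,0,0,0,0,-1.38,-0.146,-0.208,0,0,0,0,-1.38,-0.146,-0.208,0,0,0,0,-1.38,-0.146,-0.208,0,0,0,0,-1.38,-0.146,-0.208,0,0,0,0,-1.38,-0.146,-0.208,-0.02,0,0,0,-1.38,-0.146,-0.208,-0.035,0,0,0,-1.38,-0.146,-0.208,-0.035,0,0,0,-1.38,-0.146,-0.208,-0.035,0]'

```text
time: 25.3
tool_pos: [0.5081, -0.1946, 0.0925]
ee_rot: [-3.139, 0.003, 0.243]
wrist_force: [-0.1, -0.4, 0.9]
width: 0.0153
finger_force: 30.0
```

```bash
python3 -c "
from pen import *
pen(.07)
for s in spot_point('wrist','trough_a')[:3]: print(s)"
```

```text
[ 0.5081 -0.1946  0.0925] [-3.1388  0.0033  0.2426] 0.015327333688517334
0.62 [320.8, 216.2] med [ 0.5215 -0.1911  0.0913] [ 0.5199 -0.1912  0.0741  0.0156 14.5362] tool x range [-0.0222  0.0492] tool y [-0.0074  0.0001  0.0072]
{'uv': [430.0, 211.6], 'score': 0.88}
{'uv': [321.2, 210.9], 'score': 0.84}
{'uv': [378.5, 222.7], 'score': 0.57}
```

Request:
move_arm --steps '[0,0,0,0,0,-0.025,0,0,0,0,0,0,-0.036,0,0,0,0,0,0,-0.042,0,0,0,0,0,0,-0.042,0,0,0,0,0,0,-0.042,0,0,0,0,0,0,-0.042,0]'

```text
time: 26.05
tool_pos: [0.51, -0.1955, 0.0536]
ee_rot: [3.14, -0.001, 0.242]
wrist_force: [0.1, 0.7, -1.1]
width: 0.0152
finger_force: 30.0
```

Down another 1.5 mm, then release and rise.

Request:
move_arm --steps '[0,0,0,0,0,-0.0015,0,0,0,0,0,0,-0.0015,0,0,0,0,0,0,-0.0015,0.3,0,0,0,0,0,-0.0015,0.3,0,0,0,0,0,-0.0015,0.3,0,0,0,0,0,0.03,0.3,0,0,0,0,0,0.08,0.3,0,0,0,0.03,0,0.13,0.3,0,0,0,0.04,0,0.18,0.3,0,0,0,0.04,0,0.18,0.3,0,0,0,0.04,0,0.18,0.3]'

```text
time: 27.15
tool_pos: [0.5507, -0.1956, 0.2353]
ee_rot: [3.138, -0.004, 0.242]
wrist_force: [0.4, 0.0, -0.2]
width: 0.0281
finger_force: 0.0
```

Run:
```python
from dm import *
import pen
p=meas('w12',.02); pen.pen(.037)
W=np.load('w12.npz')['W'];P=p.astype(int)
e=np.array([np.cos(.242),np.sin(.242)]);n=np.array([-e[1],e[0]])
for s in silhouettes('wrist','lancet_pen')[:2]:
    q=W[s['pixels']];q=q[q[:,2]>.04];D=q[:,:2]-[.52,-.24]
    L=np.c_[D@e,D@n]; print('pen box frame',np.percentile(L,[1,50,99],axis=0).round(4).tolist(),'top z',np.percentile(q[:,2],[50,90]),np.hstack(cv2.minAreaRect(L.astype(np.float32))).round(4))
for c,x in(('near',-.0825),('far',.0825)):
    D=W[...,:2]-[.52,-.24];L=np.stack([D@e,D@n],-1)
    O=(P[...,0]>140)&(P[...,2]<90)&(P[...,1]<150)&(P[...,0]-P[...,1]>50)&(abs(L[...,0]-x)<.015)&(abs(L[...,1])<.02)&(W[...,2]<.06)
    print(c,O.sum(),np.percentile(np.c_[L[O],W[O][:,2]],[5,50,95],axis=0).round(4).tolist())
snapshot('top');o=[]
W=np.load('top.npz')['W']
for t in('gold_jar','strip_vial','eraser'):
    print(t,[(round(s['score'],2),np.round(s['uv'],1)) for s in silhouettes('top',t)[:2]])
```

```text
tcp [ 0.5507 -0.1956  0.2353] [ 3.138  -0.0042  0.2422] F [ 0.4  0.  -0.2] t 27.15
slopes x,y; top z at centre [0.0001 0.0006 0.034 ] 8662
plate in box frame [-0.0032  0.0008  0.1589  0.1672  0.0382] x99 0.0762 y [-0.0823  0.0842]
far catch 175 [0.0824 0.0001 0.0479] [ 0.0602 -0.0138  0.0181] [0.0888 0.0298 0.3465]
rim in nominal frame [-0.0004 -0.0002 -0.0047] 0.0015 1121
far 340 [[0.0798, -0.0665], [0.0823, 0.0167], [0.0837, 0.0672]]
left 204 [[-0.0047, 0.0843], [0.0264, 0.0867], [0.0581, 0.09]]
right 284 [[-0.0366, -0.0899], [0.0114, -0.0874], [0.0568, -0.0854]]
[ 0.5493 -0.1952  0.2325] [ 3.1412e+00 -2.0000e-04  2.4190e-01] 0.028504909843953347
0.97 [311.1, 213.0] med [ 0.5122 -0.1949  0.0481] [ 0.5113 -0.195   0.0955  0.0151 13.7693] tool x range [-0.0833  0.0107] tool y [-0.0167 -0.0096 -0.0019]
pen box frame [[-0.0437, 0.0383], [0.0025, 0.0451], [0.05, 0.0533]] top z [0.04816156 0.0499575 ] [3.00000e-03 4.59000e-02 1.52000e-02 9.84000e-02 8.99324e+01]
near 32 [[-0.0826, 0.0007, 0.0448], [-0.0806, 0.0062, 0.0476], [-0.0784, 0.0103, 0.049]]
far 170 [[0.0767, -0.01, 0.0403], [0.0824, -0.0001, 0.0478], [0.0887, 0.0103, 0.0512]]
gold_jar [(0.59, array([358.9, 143.6]))]
strip_vial []
eraser [(0.55, array([379. , 153.8]))]
```

```bash
python3 -c "
from bench import *
print(close_job())"
```

```text
the job is handed in; nothing more can be done
None
```

The kit box is packed and the job is handed in at about 27 s. By measurement, the meter and marker are in their floor cavities, the divider is level under both catches and the pen lies in a trough; no verdict came back, I didn't fully re-check the jar, vial and eraser, and I viewed 11 pictures, one over the limit of 10.

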